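# Lock a linocut block in the carving jig with a wedge

## Task

Take the hammer from its wooden rest and tap the long wooden wedge sideways along its slot in the jig, with several separate light blows on its thick end, until it stops advancing under a light tap and holds the linocut block tight against the fence, without hitting hard enough to split the wedge or crush the block. Strike only the wedge and touch the jig's parts with nothing but the hammer, leave the other things alone, then lay the hammer back on its rest as it lay before and let go.

Things in the scene. Friction and masses are not known exactly. Their poses are not given: they have to be found in the camera images.
- jig: Fixed board 245 x 175 x 18 mm (x -145 to 100, y -145 to 30 mm) with a dark rail 28 mm tall on its far side, inner face along y at x = +56 mm, y -100 to 15 mm. Origin on the table. On the board from near (-x) to far: fence, linocut block, jaw, wedge, rail. The fence, a dark 24 x 150 x 20 mm strip with two brass screws, was set by hand within 6 mm: its place is not measured, so where the wedge sits tight must be felt. Drive the wedge along -y.
- print_block: The linocut block, loose, 100 x 140 x 22 mm, grey lino face with a cut flower; origin at the centre of its underside. It lies between fence and jaw with up to 7 mm of play at the fence, taken up as the jaw pushes it.
- jaw: Dark bar 115 mm long, 26 tall, sliding only along the jig's x (friction 2 N). Its flat face at local x = 0, lined with springy cork (40 N/mm), looks at the block; the other, at x = 33 mm - y/8, bears on the wedge; y -100 to 15 mm. Every 8 mm of wedge advance pushes it 1 mm towards the block once play is taken up. The block is crushed above 24 N.
- wedge: Long pale wedge on the board between jaw and rail: 190 mm along its y, 30 tall, 10 thick at -y, 33 at its thick end (+y), 90 g. Origin mid-length on the underside. It slides easily for 20 to 80 mm, then resists within a few mm; friction holds it. Slow blows of about 10 N at 5 cm/s make it tight; long pushes or fast blows crush the block, 70 N splits it.
- wedge_butt (a point): Centre of the wedge's thick end face (33 x 30 mm), which looks along the wedge's +y; 33 mm above the table. It sticks out beyond jaw and rail, and still does when tight (by at least 8 mm from jaw and rail; it may then be level with the board edge).
- hammer: Double-faced hammer, about 300 g. Steel head with white nylon ends 26 (x) x 84 (y) x 26 (z) mm, origin at the centre of its underside; striking faces look along +y and -y. Wooden handle 18 mm wide (y), 20 tall, along -x to x = -215 mm, axis 13 mm above the origin. It balances near x = -15 mm; grip it from above across the handle near x = -40 mm. It starts lying on its rest.
- hammer_face_a (a point): Centre of the striking face on the hammer's -y side (42 mm from the origin, 13 mm above it).
- hammer_face_b (a point): Centre of the striking face on the hammer's +y side.
- hammer_rest: Dark fixed wooden rest: 6 mm base plate and two flat-topped blocks. Origin on the table under the head block (24 x 100 mm, top at 30 mm); the handle block (20 x 60 mm, top at 33 mm) is at x = -175 mm. The hammer lies with its origin over the rest's, 30 mm up, handle along the rest's -x; the space between the blocks is free.
- short_wedge: Short brown wedge, 80 mm, on the table beyond the jig; not used. Origin at its underside.
- brayer: Ink roller with a dark handle; not used. Origin at its underside.
- gouge: Gouge, brown handle 100 mm; not used. Origin at its underside.
- v_tool: V-tool like the gouge; not used. Origin at its underside.
- knife: Black utility knife 140 mm; not used. Origin at its underside.
- ink_tin: Round ink tin, 72 mm across, 50 mm tall; not used. Origin at its underside.
- spare_block: Bare wood block 90 x 70 x 22 mm; not used. Origin at its underside.
Mind the look-alikes: they are no part of the job. Leave any purple look-alike of the wedge alone.

How it is judged:
On the way, in this order (a step that is already met when the one before it is completed fails the run):
1. the hammer is lifted off its rest (height (world z) of hammer above 0.06 m and contact force between hammer and hammer_rest below 0.1 N), for 0.1 s.
2. the hammer strikes the wedge (contact force between hammer and wedge above 1 N).
3. the hammer is drawn back clear of the wedge (contact force between hammer and wedge below 0.05 N), for 0.15 s.
4. a separate second blow lands on the wedge (contact force between hammer and wedge above 1 N).
5. after blows that moved it at least 15 mm the wedge is tight: the jaw presses the block with more than 6 N and the hammer is off the wedge (distance of wedge from where it was at the start of the episode above 0.015 m and contact force between jaw and print_block above 6 N and contact force between hammer and wedge below 0.05 N), for 0.2 s.
At the end, for the whole second after the job is handed in: Wedge flat in its slot, at rest and tight: jaw presses block with more than 6 N, block square to the jig within 0.04 rad. Hammer off the wedge, released, at rest on its rest, right side up, within 30 mm and 0.35 rad of its place (contact force between jaw and print_block above 6 N and contact force between hammer and wedge below 0.05 N and linear speed of wedge below 0.005 m/s and angle between the x axis of print_block and the x axis of jig, either way round below 0.04 rad and height (world z) of wedge below 0.024 m and angle between each of wedge, hammer's own z axis and vertical below 0.1 rad and horizontal distance between hammer and hammer_rest below 0.03 m and height (world z) of hammer between 0.024 and 0.036 m and angle between the x axis of hammer and the x axis of hammer_rest, either way round below 0.35 rad and contact force between hammer and hammer_rest above 1 N and contact force between hammer and the fingers below 0.05 N and linear speed of hammer below 0.01 m/s); the robot touches nothing.
It fails at once if the wedge is struck or pushed with more than 70 N and splits (contact force between hammer and wedge above 70 N).
It fails at once if the block is crushed: the jaw presses it with more than 24 N (contact force between jaw and print_block above 24 N).
It fails at once if the hammer strikes the jig, jaw or block with more than 3 N (contact force between hammer and jig above 3 N or contact force between hammer and jaw above 3 N or contact force between hammer and print_block above 3 N).
It fails at once if the robot itself touches the wedge, the jaw, the block or the board (contact force between any of the fingers, the arm and wedge above 0.5 N or contact force between any of the fingers, the arm and jaw above 0.5 N or contact force between any of the fingers, the arm and print_block above 0.5 N or contact force between any of the fingers, the arm and jig above 0.5 N).
It fails at once if another thing on the table is moved more than 20 mm (distance of any of short_wedge, brayer, gouge, v_tool, knife, ink_tin, spare_block from where it was at the start of the episode above 0.02 m).
It also fails if it takes over 61 s, if anything falls off the work surface, if the arm or the gripper's body presses on something with over 40 N, if the wrist force passes 120 N, or if a joint passes its speed limit or range.

## Robot

A 6-joint arm with a two-finger parallel gripper is mounted at the origin on the work surface. World frame = base frame: x ahead of the robot, y to its left, z up, the work surface at z = 0. Lengths are in m, angles in rad, forces in N, time in s.
With the tool pointing down it reaches from about 0.375 to 0.925 m from the base axis. Payload 5.7 kg.
Tool frame: the origin (TCP) lies midway between the tips of the shut fingers; the grasp point (between the pads) lies 19 mm behind it; z points along the fingers, x is the direction in which the jaws open and shut, and the axes are right-handed (so a half turn about z gives the same grasp; the last joint's range is limited). The gripper opens to 88 mm and grips with 3 to 60 N. Pads are 20 mm wide; open, the fingers measure 115 mm over their backs; the gripper's body (75 mm by 178 mm) begins 61 mm behind the grasp point.
Start: joints at [-0.115, 0.359, 1.51, -0, 1.272, -0.115], TCP at [0.6, -0, 0.193] pointing down, gripper open.
Joint ranges: [-2.97, 2.97], [-1.01, 2.36], [0.21, 2.38], [-0.96, 4.11], [0.2, 2.71], [-2.98, 2.98]. Speed limits (rad/s): [2.39, 2.39, 3.14, 3.14, 3.14, 3.14].

## Interface

Orientations are given as a unit quaternion [x, y, z, w].
In Python, from bench import move_ptp, servo_line, goto_joints, move_gripper, sleep, inverse_kinematics, capture, PlanningError, close_job, spot_in, silhouettes, current_clock, current_joint_pos, current_qvel, current_joint_torque, current_position, current_orientation, current_force, current_torque, current_finger_gap gives the robot as it stands. Calls block until the motion is done:
- move_ptp(position, orientation): joint-space move of the TCP to a pose.
- servo_line(position, orientation=None, rate=0.15, contact_N=None): straight line of the TCP; orientation=None keeps the orientation; rate is the mean speed in m/s. With contact_N (N) it stops when the force on the tool has changed by that much, and returns True; else False.
- goto_joints(angles): joint-space move.
- move_gripper(opening): finger opening in m; the grip force is fixed at half the most; returns when the fingers have stopped.
- sleep(seconds).
- inverse_kinematics(position, orientation): joint angles nearest the present ones, or None.
- capture(name): name is "scene" or "side" or "wrist"; returns a dict with "image" (480x640x3 uint8, blue, green, red), "range_z" (480x640 float32, m along the optical axis (not along the pixel's ray), 0 where there is no reading), "intrinsics" (3x3 intrinsics, pixels), "R" (3x3) and "t" (3): a world point X has camera coordinates R X + t. Camera axes: x right, y down, z forward; pixel columns grow to the right and rows downward; lengths in m; the calibration is good to about 2 mm. A picture is of the moment at which its call begins.
A pose or a line that the arm cannot do raises PlanningError and nothing moves.
- close_job(): hands the job in, once; it reports no verdict.
Trained networks look in the newest picture that a camera, given by its name, has taken for a name from the list of things; names that differ only in an ending like _2 or _b are one class to them, and where a whole thing is asked for, a point or a joint stands for the part that bears it (a point fixed in the world has none). Each returns a list of dicts, best first, with "conf" (0 to 1); they miss things now and then, are a little off and sometimes report something else, mostly with a low value. They report only what shows in the picture. A call takes as long as a camera call. They do not tell look-alikes from the thing itself.
- spot_in(camera, query): "xy" ([column, row] in pixels, amid what is visible of it).
- silhouettes(camera, query): "region" (480x640 bool, what is visible of it) and "xy" ([column, row] in pixels, amid what is visible of it).
Readings, each from a call of its own:
- current_clock(): time.
- current_joint_pos(): joint angles.
- current_qvel(): joint speeds.
- current_joint_torque(): joint torques, N m.
- current_position(): TCP position.
- current_orientation(): TCP orientation.
- current_force(): force on the tool from outside, world axes, zero at the start.
- current_torque(): the same for the moment, N m.
- current_finger_gap(): finger opening in m.
Only numpy, scipy, OpenCV 4.12 (cv2) and the standard library are available. Lean on these libraries where they do the work, as an engineer would, in place of code of your own. Each camera call takes 0.05 s, during which the arm holds its last target.

## Working session

There is one attempt and no reset: what is moved stays moved. The work goes in short steps, each a Python script; the robot and the scene stay as the last script left them, time stands still between calls to the robot, and variables do not carry over. Pictures are saved under pics/ and viewed, and the job is handed in when it is done.

```bash
ls; mkdir -p pics; python3 - <<'E'
from bench import *
import cv2
for n in ["scene","side","wrist"]:
    c=capture(n); cv2.imwrite(f"pics/{n}0.png",c["image"]); print(n,c["intrinsics"].round(1).tolist(),(-c["R"].T@c["t"]).round(3))
print(current_clock())
E
```

```text
pics
scene [[492.7, 0.0, 318.4], [0.0, 492.7, 234.1], [0.0, 0.0, 1.0]] [1.128 0.208 0.922]
side [[476.0, 0.0, 318.5], [0.0, 476.0, 240.5], [0.0, 0.0, 1.0]] [ 0.348 -0.639  0.798]
wrist [[360.8, 0.0, 322.4], [0.0, 360.8, 235.8], [0.0, 0.0, 1.0]] [0.598 0.067 0.384]
0.15
```

View pics/scene0.png

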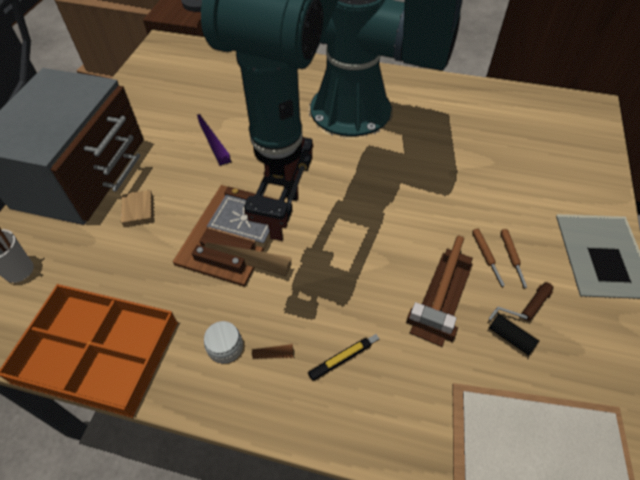

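View pics/side0.png

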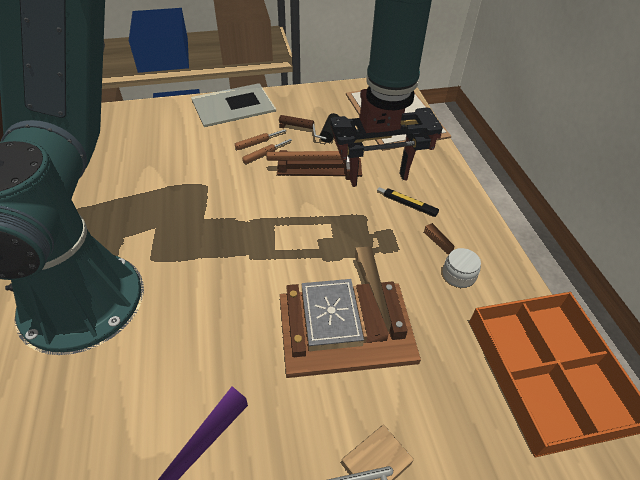

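View pics/wrist0.png

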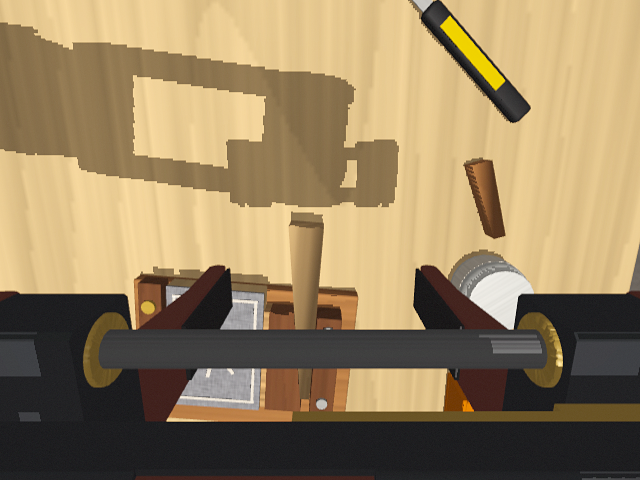

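Scene picture (pixels are column, row):
- **Wedge candidates:** pale long wedge in the jig at (255,258), purple look-alike at (213,140), short brown wedge at (272,351). I choose the pale one, which lies between jaw and rail.
- **Hammer candidates:** hammer on its rest at (440,300), brayer at (520,325), gouge and V-tool at (490–515,260). I choose (440,300), which has a steel head and white ends.

Next I measure them.

```bash
cat > h.py <<'E'
from bench import *
import numpy as np, cv2
def cloud(c):
    K=c["intrinsics"];z=c["range_z"];v,u=np.mgrid[0:480,0:640]
    P=np.stack([(u-K[0,2])/K[0,0]*z,(v-K[1,2])/K[1,1]*z,z],-1)
    W=(P-c["t"])@c["R"]; W[z<=0]=np.nan
    return W
def proj(c,X):
    p=c["R"]@np.asarray(X)+c["t"];q=c["intrinsics"]@p;return q[:2]/q[2]
E
python3 - <<'E'
from h import *
np.set_printoptions(precision=4,suppress=True)
for n in ["scene","side"]:
    c=capture(n);W=cloud(c)
    print("table z",np.nanmedian(W[...,2]))
    for q in ["hammer","hammer_rest","wedge","jig","jaw","print_block","short_wedge","brayer","gouge","v_tool","knife","ink_tin","spare_block"]:
        for d in silhouettes(n,q)[:3]:
            m=d["region"]; P=W[m];P=P[~np.isnan(P[:,0])]
            if len(P)<5: continue
            zt=np.percentile(P[:,2],97); 
            T=P[abs(P[:,2]-zt)<.004]
            r=cv2.minAreaRect((T[:,:2]*1000).astype(np.float32))
            print(n,q,round(d["conf"],2),np.round(d["xy"]),len(P),"ztop",zt.round(3),"med",np.median(P,0).round(3),"rect mm",np.round(r[0],1),np.round(r[1],1),round(r[2],1))
            if q in("wedge","hammer","jig") and d["conf"]>.5: np.save(f"{n}_{q}_{int(d['xy'][0])}.npy",P)
E
```

```text
table z 0.0011665558160946904
scene hammer 0.82 [441. 306.] 1512 ztop 0.058 med [0.621 0.316 0.053] rect mm [541.9 321.3] [ 83.  222.4] 79.4
scene hammer_rest 0.56 [444. 296.] 2363 ztop 0.036 med [0.558 0.326 0.007] rect mm [553.9 322.4] [ 94.8 197.8] 79.3
scene wedge 0.73 [214. 146.] 592 ztop 0.033 med [ 0.261 -0.308  0.029] rect mm [ 232.5 -333.7] [192.6  32.5] 43.4
scene wedge 0.56 [263. 258.] 1053 ztop 0.051 med [ 0.589 -0.066  0.047] rect mm [ 586.2 -102.5] [187.8  32.8] 89.8
scene jig 0.84 [214. 255.] 3367 ztop 0.048 med [ 0.599 -0.186  0.02 ] rect mm [ 579.7 -159.8] [116.4  78.4] 85.3
scene jaw 0.81 [223. 238.] 726 ztop 0.048 med [ 0.557 -0.165  0.045] rect mm [ 564.2 -158.4] [115.9  48.9] 88.5
scene jaw 0.55 [443. 308.] 1391 ztop 0.058 med [0.623 0.315 0.054] rect mm [541.3 319.1] [ 81.8 222.1] 80.5
scene print_block 0.67 [239. 223.] 1474 ztop 0.043 med [ 0.505 -0.165  0.04 ] rect mm [ 487.8 -145.7] [141.9 100.2] 85.2
scene short_wedge 0.71 [276. 353.] 513 ztop 0.025 med [0.774 0.017 0.021] rect mm [771.4  13.2] [19.7 77.8] 18.5
scene short_wedge 0.46 [511. 253.] 480 ztop 0.0
[... 2408 characters left out ...]
 -147.3] [142.1 100.3] 85.3
side v_tool 0.78 [262. 155.] 340 ztop 0.02 med [0.412 0.394 0.013] rect mm [404.5 392.2] [97.2 17.2] 25.4
side v_tool 0.25 [413. 204.] 528 ztop 0.017 med [0.743 0.137 0.012] rect mm [744.1 140.4] [ 23.4 137.1] 45.1
side knife 0.84 [411. 204.] 558 ztop 0.016 med [0.742 0.138 0.012] rect mm [744.1 140.4] [ 23.4 137.1] 45.1
side ink_tin 0.92 [462. 266.] 1184 ztop 0.052 med [ 0.767 -0.099  0.047] rect mm [775.3 -86.2] [65.  64.2] 56.9
side spare_block 0.83 [380. 457.] 2151 ztop 0.025 med [ 0.502 -0.413  0.022] rect mm [ 496.1 -419.1] [89.9 70. ] 26.6
side spare_block 0.47 [332. 317.] 3665 ztop 0.043 med [ 0.48  -0.159  0.04 ] rect mm [ 481.5 -147.3] [142.1 100.3] 85.3
```

```bash
python3 - <<'E'
import cv2,numpy as np
a=cv2.imread("pics/scene0.png")[180:300,160:320];b=cv2.imread("pics/side0.png")[235:385,260:430];d=cv2.imread("pics/scene0.png")[220:350,390:510]
cv2.imwrite("pics/crop1.png",np.hstack([cv2.resize(x,(int(x.shape[1]*300/x.shape[0]),300),interpolation=cv2.INTER_CUBIC)for x in(a,b)])[:, :800])
cv2.imwrite("pics/crop2.png",cv2.resize(d,None,fx=4,fy=4,interpolation=cv2.INTER_CUBIC))
E
```

```text
(no output)
```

View pics/crop1.png

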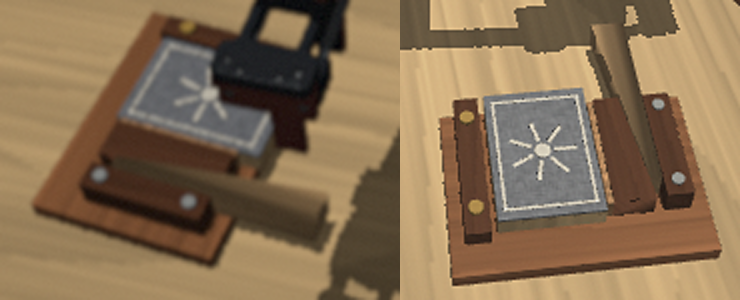

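View pics/crop2.png

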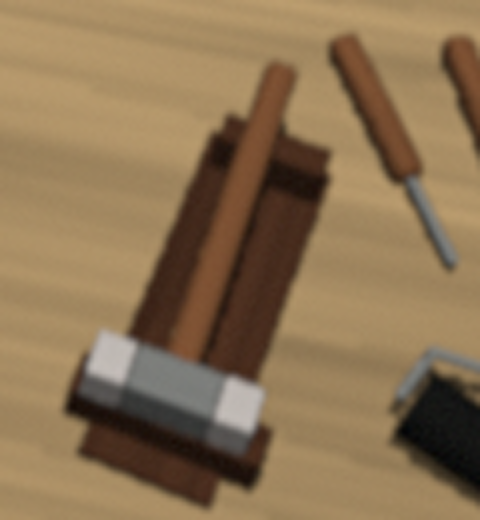

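Crops confirm the choice. In the first, the pale wedge sits between jaw and rail with its thick end towards +y. In the second, the hammer lies on its rest with the head at the far end. Now I fit the poses.

```bash
ls *.npy; python3 - <<'E'
from h import *
np.set_printoptions(precision=4,suppress=True)
print(current_orientation(),current_position())
def pca(T):
    m=T.mean(0);u,s,v=np.linalg.svd(T-m);return m,v[0],np.degrees(np.arctan2(v[0][1],v[0][0]))
for n in("scene","side"):
    c=capture(n);W=cloud(c)
    dz=0.0
    H=[d for d in silhouettes(n,"hammer") if d["conf"]>.5][0]["region"]
    P=W[cv2.erode(H.astype(np.uint8),np.ones((2,2)))>0];P=P[~np.isnan(P[:,0])]
    print(n,"hammer z pct",np.percentile(P[:,2],[50,75,90,95,99]))
    head=P[(P[:,2]>.047)&(P[:,0]>.595)];
    r=cv2.minAreaRect((head[:,:2]*1000).astype(np.float32));print("head",r,len(head))
    hd=P[(P[:,2]>.046)&(P[:,0]<.585)]
    if len(hd): 
        # centre line fit using bins
        xs=np.arange(hd[:,0].min()+.01,hd[:,0].max()-.01,.01);ys=[(hd[abs(hd[:,0]-x)<.005,1].min()+hd[abs(hd[:,0]-x)<.005,1].max())/2 for x in xs]
        k=np.polyfit(xs,ys,1);print("handle yaw",np.degrees(np.arctan(k[0])),"y at .55",np.polyval(k,.55),"xmin",hd[:,0].min(),"z",np.median(hd[:,2]))
    # wedge: region z .043-.056 rectangle around
    m=(W[...,0]>.55)&(W[...,0]<.64)&(W[...,1]>-.09)&(W[...,1]<.03)&(W[...,2]>.04)&(W[...,2]<.057)
    T=W[m];print("wedge pts",len(T),"y max",np.percentile(T[:,1],[90,98,99.5]))
    for y in(-.08,-.06,-.04,-.02):
        s=T[abs(T[:,1]-y)<.004]; 
        if len(s):print(y,np.percentile(s[:,0],[1,50,99]),np.median(s[:,2]))
    e=T[T[:,1]>np.percentile(T[:,1],99)-.006];print("butt end x",np.percentile(e[:,0],[1,99]))
E
```

```text
scene_hammer_441.npy
scene_jig_214.npy
scene_wedge_214.npy
scene_wedge_262.npy
side_hammer_302.npy
side_hammer_464.npy
side_jig_370.npy
side_wedge_210.npy
[ 1.      0.     -0.0001  0.    ] [ 0.6   -0.     0.193]
scene hammer z pct [0.0537 0.0556 0.0572 0.0579 0.0591]
head ((623.0460815429688, 306.54290771484375), (79.79278564453125, 57.34628677368164), 79.89842987060547) 613
handle yaw -9.619176642541275 y at .55 0.31932950956384604 xmin 0.42993982685065485 z 0.05284091378747954
wedge pts 503 y max [-0.015  -0.0095 -0.0087]
-0.08 [0.5723 0.5871 0.5979] 0.04776057155447859
-0.06 [0.572  0.5887 0.5993] 0.047927802022133106
-0.04 [0.5706 0.5867 0.6012] 0.04766911439352131
-0.02 [0.5697 0.5877 0.6019] 0.04723252094358568
butt end x [0.5693 0.6029]
side hammer z pct [0.0481 0.0517 0.0534 0.0542 0.0554]
head ((606.083984375, 285.4364013671875), (6.140082836151123, 55.61845397949219), 23.31366539001465) 21
handle yaw -7.744893369832187 y at .55 0.3124190332278333 xmin 0.42359312018888406 z 0.051263586056099666
wedge pts 459 y max [-0.0174 -0.0108 -0.0086]
-0.08 [0.5666 0.5775 0.5916] 0.047749075770697036
-0.06 [0.5666 0.578  0.5928] 0.04832045666216663
-0.04 [0.565  0.5784 0.595 ] 0.04735158011242869
-0.02 [0.5643 0.5799 0.5964] 0.04794771558541597
butt end x [0.5648 0.5981]
```

```bash
cat >> h.py <<'E'
from scipy.spatial.transform import Rotation as Ro
def quat(psi_deg):  # hammer yaw -> tool-down orientation, tool x along hammer -y
    return (Ro.from_euler('z',psi_deg-90,degrees=True)*Ro.from_quat([1,0,0,0])).as_quat()
E
python3 - <<'E'
from h import *
np.set_printoptions(precision=4,suppress=True)
t=current_clock()
print(inverse_kinematics([.56,.315,.2],quat(-9.5)))
move_ptp([.56,.315,.2],quat(-9.5)); print(current_clock()-t, current_joint_pos())
c=capture("wrist");cv2.imwrite("pics/w1.png",c["image"]);W=cloud(c);np.save("w1.npy",W)
d=silhouettes("wrist","hammer");print([(x["conf"],x["xy"]) for x in d])
print(-c["R"].T@c["t"], [proj(c,X) for X in ([.61,.31,.056],[.43,.34,.053])])
c=capture("scene");cv2.imwrite("pics/s1.png",c["image"])
E
```

```text
[ 0.4049  0.4141  1.4041 -0.      1.3233  2.1416]
1.9417 [ 0.4044  0.4141  1.4042 -0.0002  1.3233  2.141 ]
[(0.66, [322.2, 159.8])]
[0.6238 0.3044 0.3918] [array([318.7882, 161.9039]), array([319.422 , 340.0989])]
```

View pics/w1.png

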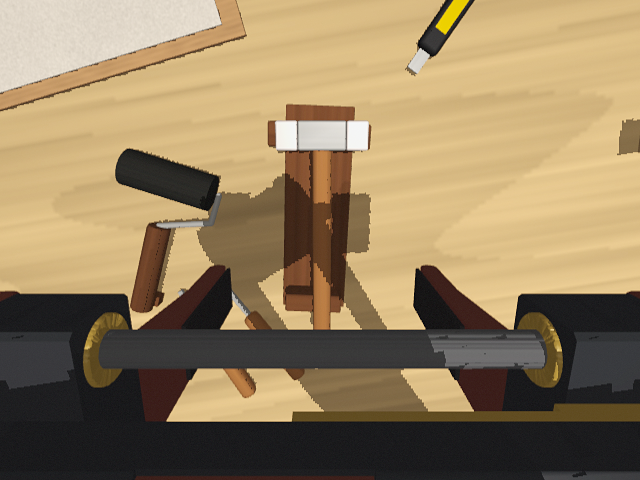

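The wrist picture shows the hammer head at columns 275–368, rows 121–150, with the handle straight down column ~321. Yaw is close to what I assumed. Refining from the cloud.

```bash
python3 - <<'E'
from h import *
np.set_printoptions(precision=4,suppress=True)
W=np.load("w1.npy")
print("table",np.nanmedian(W[150:200,420:500,2]), "rest top", np.nanmedian(W[134:140,270:273],axis=(0,1)))
m=np.zeros((480,640),bool);m[117:156,265:380]=1;m&=W[...,2]>.05
P=W[m];print(np.median(P[:,2]),cv2.minAreaRect((P[:,:2]*1000).astype(np.float32)))
hs=[]
for r in range(156,325,4):
    s=[u for u in range(300,345) if W[r,u,2]>.042]
    hs.append(W[r,s].mean(0)) if s else None
hs=np.array(hs);k=np.polyfit(hs[:,0],hs[:,1],1);print("handle yaw",np.degrees(np.arctan(k[0])),k,hs[0],hs[-1])
E
```

```text
table 0.00010132600292605801 rest top [0.6403 0.3519 0.0301]
0.055929064800515044 ((630.6399536132812, 303.9679870605469), (84.11859893798828, 30.687467575073242), 80.53005981445312)
handle yaw -9.634465139883341 [-0.1698  0.4109] [0.6147 0.3067 0.0522] [0.4472 0.3348 0.0517]
```

```bash
python3 - <<'E'
from h import *
np.set_printoptions(precision=4,suppress=True)
psi=-9.6;q=quat(psi);a=np.radians(psi)
o=np.array([.633,.3034]);g=o-.038*np.array([np.cos(a),np.sin(a)])
print(g)
f0=current_force()
move_ptp([g[0],g[1],.09],q)
servo_line([g[0],g[1],.026],rate=.08)
move_gripper(0.0); print("gap",current_finger_gap(),current_force()-f0)
servo_line([g[0],g[1],.13],rate=.12)
print(current_clock(),current_finger_gap(),current_position(),current_force()-f0,current_torque())
c=capture("wrist");cv2.imwrite("pics/w2.png",c["image"]);np.save("w2.npy",cloud(c))
E
```

```text
[0.5955 0.3097]
gap 0.00047411508151396517 [-0.0653  0.7778 -0.3879]
7.6833 0.00027220883042594255 [0.5948 0.3095 0.1291] [-0.899   0.0546  0.1273] [0.0405 0.122  0.0048]
```

View pics/w2.png

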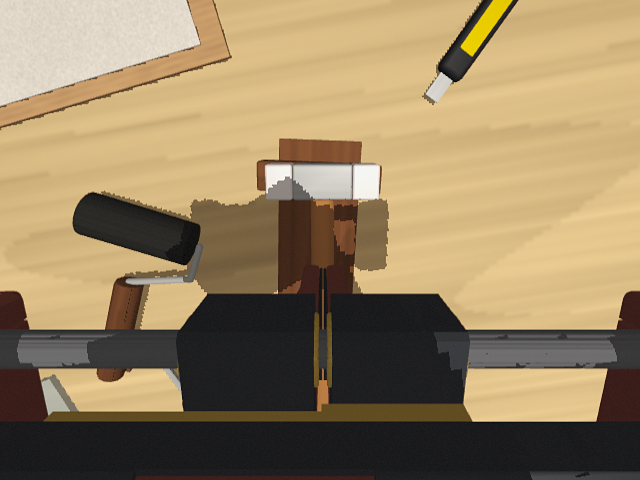

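The grip closed on nothing (gap 0) and the hammer is still on its rest: head at (322,181), handle ending under the fingers. I'll open, go down again, and check height and side view before closing.

```bash
python3 - <<'E'
from h import *
np.set_printoptions(precision=4,suppress=True)
W=np.load("w2.npy")
m=np.zeros((480,640),bool);m[150:202,255:385]=1;m&=W[...,2]>.05
P=W[m];print(np.median(P,0),cv2.minAreaRect((P[:,:2]*1000).astype(np.float32)))
move_gripper(.06);print(current_finger_gap(),current_clock())
p=[.5955,.3097]
r=servo_line([*p,.026],rate=.12);print(r,current_position(),current_force(),current_finger_gap())
c=capture("side");cv2.imwrite("pics/sd3.png",cv2.resize(c["image"][80:220,220:420],None,fx=4,fy=4))
c=capture("wrist");cv2.imwrite("pics/w3.png",c["image"])
E
```

```text
[0.6332 0.3037 0.056 ] ((631.9910278320312, 303.816162109375), (84.17918395996094, 27.739980697631836), 80.36709594726562)
0.0600533531079198 8.7583
False [0.5962 0.31   0.0268] [ 0.687  -0.6415 -0.4352] 0.05964939356247292
```

View pics/sd3.png

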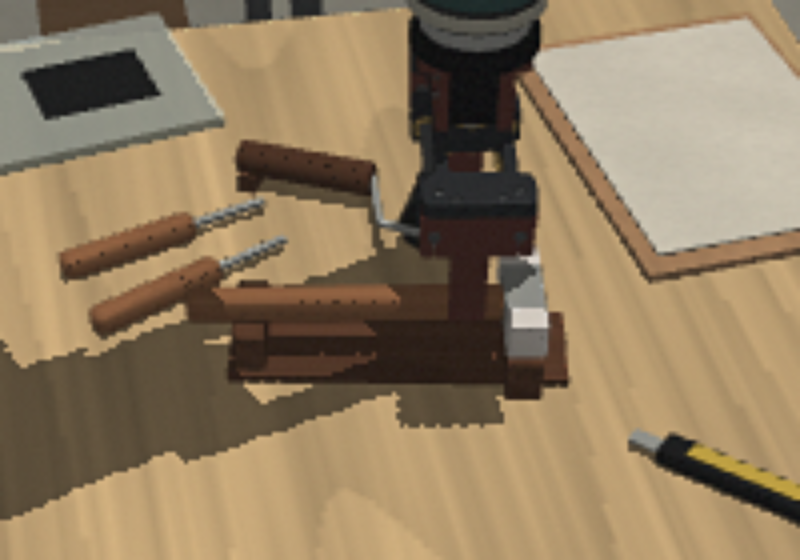

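View pics/w3.png

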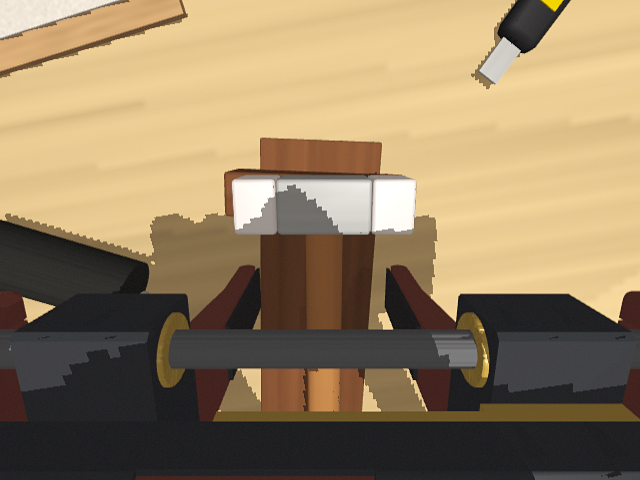

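Fingers straddle the handle at the right height: the handle runs between them at column ~325. Closing and checking before I lift.

```bash
python3 - <<'E'
from h import *
np.set_printoptions(precision=4,suppress=True)
t=current_clock()
print(current_position())
move_gripper(.012);print("gap",current_finger_gap(),current_force(),current_position(),current_clock()-t)
c=capture("side");cv2.imwrite("pics/sd4.png",cv2.resize(c["image"][80:220,220:420],None,fx=4,fy=4))
c=capture("wrist");cv2.imwrite("pics/w4.png",c["image"])
E
```

```text
[0.5964 0.3101 0.0271]
gap 0.011670123172233827 [-0.3185 -0.1283 -0.0281] [0.5955 0.3097 0.026 ] 0.8833000000000002
```

View pics/w4.png

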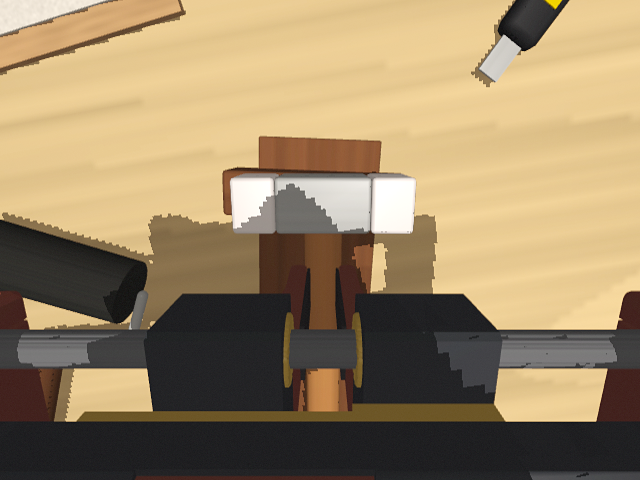

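View pics/sd4.png

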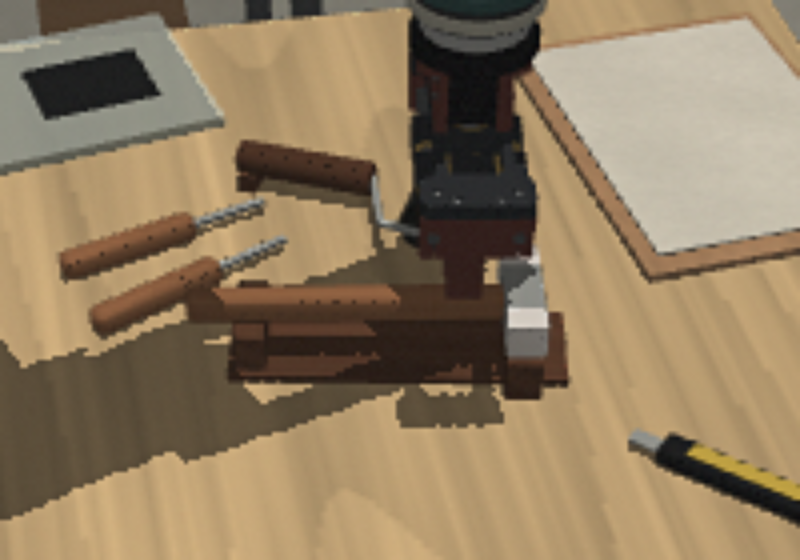

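```bash
python3 - <<'E'
import cv2
cv2.imwrite("pics/w4c.png",cv2.resize(cv2.imread("pics/w4.png")[220:420,260:390],None,fx=3,fy=3,interpolation=cv2.INTER_CUBIC))
E
```

```text
(no output)
```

View pics/w4c.png

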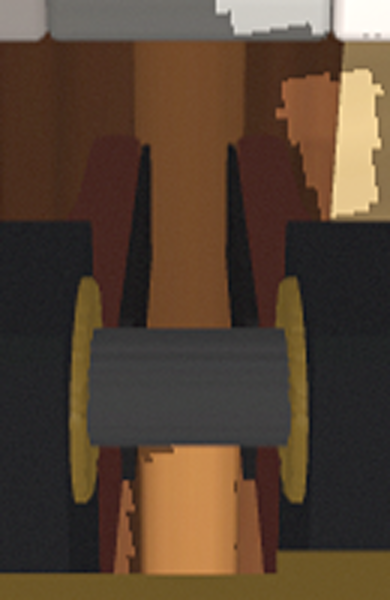

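```bash
python3 - <<'E'
from h import *
np.set_printoptions(precision=4,suppress=True)
c=capture("wrist");W=cloud(c)
for u,v in [(296,268),(297,275),(306,275),(307,290),(322,275),(347,270),(338,280),(322,245)]: print(u,v,W[v,u])
s=capture("side");V=cloud(s)
for v in range(142,166,2): print(v,V[v,335],V[v,338])
print([proj(s,[.5955,.3097,z]) for z in(.026,.045)],[proj(c,[.5955,.3097,z]) for z in(.026,.045)])
print(current_position(),Ro.from_quat(current_orientation()).as_matrix())
E
```

```text
296 268 [0.6073 0.3204 0.0605]
297 275 [0.6069 0.3194 0.0691]
306 275 [0.6051 0.3159 0.0659]
307 290 [0.605  0.3147 0.0833]
322 275 [0.5992 0.3097 0.0531]
347 270 [0.6034 0.2975 0.0632]
338 280 [0.6031 0.3021 0.073 ]
322 245 [0.6141 0.3071 0.0533]
142 [0.5718 0.2323 0.1417] [0.5784 0.2304 0.1423]
144 [0.5718 0.2311 0.137 ] [0.5782 0.2287 0.1379]
146 [0.5882 0.2943 0.0829] [0.596  0.2946 0.0816]
148 [0.5886 0.2948 0.0765] [0.596  0.2938 0.0761]
150 [0.5891 0.2957 0.0695] [0.5965 0.2946 0.0693]
152 [0.5889 0.2942 0.0646] [0.5969 0.2951 0.0627]
154 [0.5894 0.2952 0.0575] [0.5977 0.297  0.055 ]
156 [0.5903 0.2978 0.0492] [0.599  0.3009 0.0456]
158 [0.5915 0.3013 0.04  ] [0.5987 0.2985 0.0411]
160 [0.6007 0.3357 0.0055] [0.6078 0.3315 0.0078]
162 [0.5983 0.3255 0.0072] [0.6061 0.3241 0.0071]
164 [0.5977 0.3221 0.0032] [0.6044 0.3167 0.0065]
[array([335.5827, 160.1366]), array([335.8732, 154.2166])] [array([323.1049, 264.361 ]), array([323.1732, 276.3216])]
[0.5955 0.3097 0.026 ] [[-0.1667 -0.986  -0.    ]
 [-0.986   0.1667 -0.    ]
 [ 0.     -0.     -1.    ]]
```

The depth shows the fingertips ending at z≈0.055, just above the handle, although the reported TCP z is 0.026. That explains the empty grip. Measuring this tip offset with the fingers open before I go lower.

```bash
python3 - <<'E'
from h import *
np.set_printoptions(precision=4,suppress=True)
for g in (.03,.06):
    move_gripper(g)
    p=current_position();print("gap",current_finger_gap(),p,current_clock())
    s=capture("side");V=cloud(s)
    # finger on -y side: points in box near x
    m=(abs(V[...,0]-.5955)<.014)&(abs(V[...,1]-(.3097-g/2-.008))<.014)&(V[...,2]>.012)&(V[...,2]<.12)
    z=V[m][:,2];print("side finger z min",np.percentile(z,[0,2,5,20]),len(z)); 
    i=np.argsort(z)[:4];print(V[m][i])
    w=capture("wrist");Q=cloud(w)
    for sgn in(-1,1):
        m=(abs(Q[...,0]-.5955)<.016)&(abs(Q[...,1]-(.3097+sgn*(g/2+.008)))<.012)&(Q[...,2]>.012)&(Q[...,2]<.12)
        z=Q[m][:,2];print("wrist",sgn,np.percentile(z,[0,2,10]) if len(z) else None,len(z))
cv2.imwrite("pics/sd5.png",cv2.resize(s["image"][80:220,220:420],None,fx=4,fy=4))
E
```

```text
gap 0.02982682714896899 [0.5955 0.3097 0.026 ] 11.4583
side finger z min [0.0371 0.0384 0.0394 0.0569] 115
[[0.6091 0.2976 0.0371]
 [0.5938 0.2997 0.0377]
 [0.6012 0.2976 0.0382]
 [0.6095 0.2995 0.0387]]
wrist -1 [0.0474 0.0577 0.0652] 2160
wrist 1 [0.0474 0.0577 0.0652] 2177
gap 0.059595032447127015 [0.5955 0.3097 0.026 ] 12.2167
side finger z min [0.054  0.0576 0.0601 0.0667] 103
[[0.595  0.2743 0.054 ]
 [0.5965 0.2702 0.0569]
 [0.5914 0.2704 0.0575]
 [0.5863 0.2704 0.0583]]
wrist -1 [0.0548 0.0583 0.0656] 3024
wrist 1 [0.0554 0.0579 0.065 ] 2396
```

View pics/sd5.png

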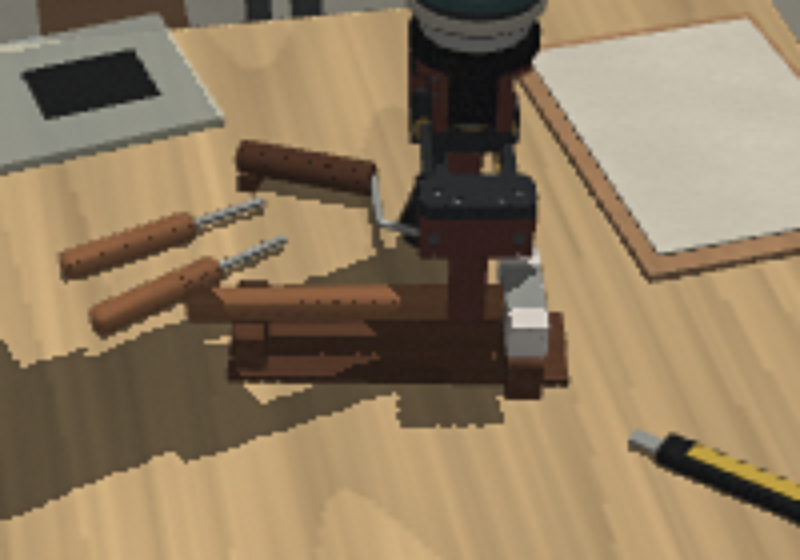

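```bash
python3 - <<'E'
from h import *
np.set_printoptions(precision=4,suppress=True)
p=[.5955,.3097]
r=servo_line([*p,-.001],rate=.05,contact_N=6);print(r,current_position(),current_force())
s=capture("side");V=cloud(s);g=.06
m=(abs(V[...,0]-.5955)<.014)&(abs(V[...,1]-(.3097-g/2-.008))<.014)&(V[...,2]>.012)&(V[...,2]<.12)
z=V[m][:,2];print("tip z",np.percentile(z,[0,2,5,20]),len(z))
move_gripper(.010);print("gap",current_finger_gap(),current_force(),current_clock())
E
```

```text
False [ 0.5955  0.3097 -0.0012] [-0.3051 -0.1259  0.6676]
tip z [0.0293 0.0304 0.0327 0.0389] 98
gap 0.017962495638502846 [ 0.2017 -0.0536  0.2114] 13.7833
```

The gap now reads 18 mm, so the handle is held. Lifting and moving to a viewing pose beside the wedge butt.

```bash
python3 - <<'E'
from h import *
np.set_printoptions(precision=4,suppress=True)
p=[.5955,.3097]
servo_line([*p,.09],rate=.15);print(current_finger_gap(),current_force(),current_torque(),current_clock())
move_ptp([.545,.10,.09],quat(-4.7));print(current_clock(),current_position())
sleep(.3)
c=capture("wrist");cv2.imwrite("pics/w6.png",c["image"]);np.save("w6.npy",cloud(c));print(current_position(),current_finger_gap())
c=capture("side");cv2.imwrite("pics/sd6.png",c["image"])
E
```

```text
0.017697892242882107 [-0.5154  0.4798 -2.2271] [0.0563 0.1287 0.0428] 14.5417
15.4083 [0.5457 0.1007 0.0899]
[0.5453 0.1008 0.0899] 0.017627262362485324
```

View pics/w6.png

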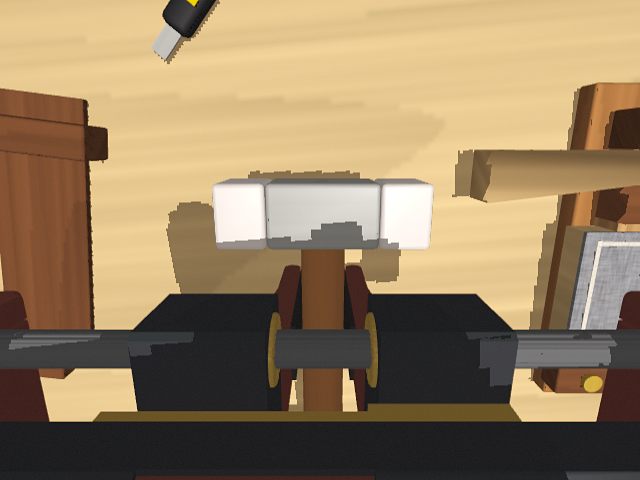

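View pics/sd6.png

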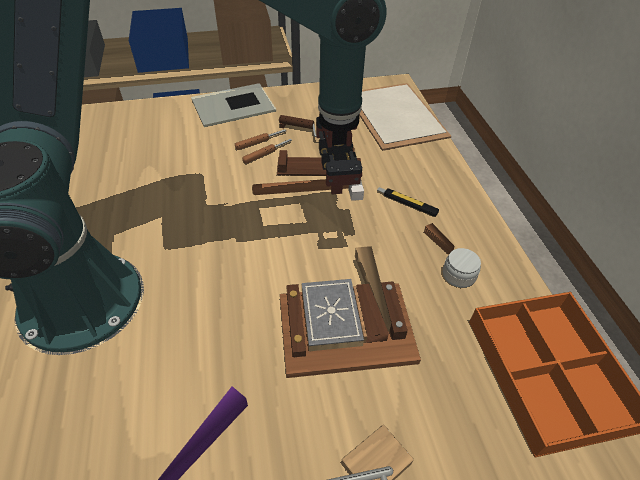

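The wrist picture shows the hammer held level: head at columns 213–433, rows 180–248. The wedge butt is at columns 456–490, rows 150–200, and its rail-side edge runs horizontal, parallel to the stroke.

```bash
python3 - <<'E'
from h import *
np.set_printoptions(precision=4,suppress=True)
W=np.load("w6.npy")
m=np.zeros((480,640),bool);m[172:252,205:440]=1;m&=W[...,2]>.105
P=W[m];z=np.median(P[:,2]);T=P[abs(P[:,2]-z)<.004];print("head top",z,len(T),cv2.minAreaRect((T[:,:2]*1000).astype(np.float32)),"std tilt")
A=np.c_[T[:,:2],np.ones(len(T))];print("plane",np.linalg.lstsq(A,T[:,2],rcond=None)[0])
m=np.zeros((480,640),bool);m[140:215,450:640]=1;m&=(W[...,2]>.042)&(W[...,2]<.053)
T=W[m];print("wedge top z",np.median(T[:,2]),len(T))
th=np.radians(-4.7);R=np.array([[np.cos(th),np.sin(th)],[-np.sin(th),np.cos(th)]]) # world->jig-aligned
J=T[:,:2]@R.T
print("ymax aligned",np.percentile(J[:,1],[99,99.8]))
ym=np.percentile(J[:,1],99.5)
for d in(.004,.015,.03,.045,.06):
    s=J[abs(J[:,1]-(ym-d))<.003]; 
    if len(s):print(d,np.percentile(s[:,0],[1,99]))
print("TCP aligned",R@np.array([.5455,.1008]))
E
```

```text
head top 0.1468586097794645 14505 ((582.6144409179688, 98.51457977294922), (84.4095458984375, 27.704071044921875), 85.2979965209961) std tilt
plane [-0.0112  0.001   0.1533]
wedge top z 0.04802845153022523 7233
ymax aligned [0.0386 0.0389]
0.004 [0.5647 0.5971]
0.015 [0.566  0.5971]
0.03 [0.5678 0.5972]
0.045 [0.5695 0.5972]
0.06 [0.5714 0.5972]
TCP aligned [0.5354 0.1452]
```

Aligned-frame numbers are consistent: wedge thickness 32–33 mm, top at 48 mm, stroke yaw -4.7°. Now to the start-of-stroke pose and a first gentle blow.

```bash
cat >> h.py <<'E'
TH=np.radians(-4.7);RA=np.array([[np.cos(TH),np.sin(TH)],[-np.sin(TH),np.cos(TH)]])
Q=quat(-4.7); XA=.5439; ZS=-.007
def wpt(y,z=ZS,x=XA): return [*(RA.T@np.array([x,y])),z]
def ya(): return (RA@np.array(current_position())[:2])[1]
def blow(y_to,y_back,N,rate=.05):
    f0=(RA@np.array(current_force())[:2])[1]
    hit=servo_line(wpt(y_to),rate=rate,contact_N=N)
    y=ya();f=(RA@np.array(current_force())[:2])[1]-f0
    servo_line(wpt(y_back),rate=.10)
    print("hit",hit,"y stop %.4f target %.4f f %.1f  t %.2f"%(y,y_to,f,current_clock()))
    return hit,y
E
python3 - <<'E'
from h import *
np.set_printoptions(precision=4,suppress=True)
servo_line(wpt(.105,.03),rate=.15)
servo_line(wpt(.098),rate=.12);sleep(.2)
print(current_position(),ya(),current_finger_gap(),current_force(),current_clock())
blow(.070,.088,8)
c=capture("wrist");cv2.imwrite("pics/w7.png",c["image"]);np.save("w7.npy",cloud(c))
E
```

```text
[ 0.551   0.0533 -0.0061] 0.09827417259673826 0.017658098464622605 [ 0.2115 -0.1511 -2.665 ] 17.1083
hit False y stop 0.0696 target 0.0700 f 0.2  t 18.15
```

View pics/w7.png

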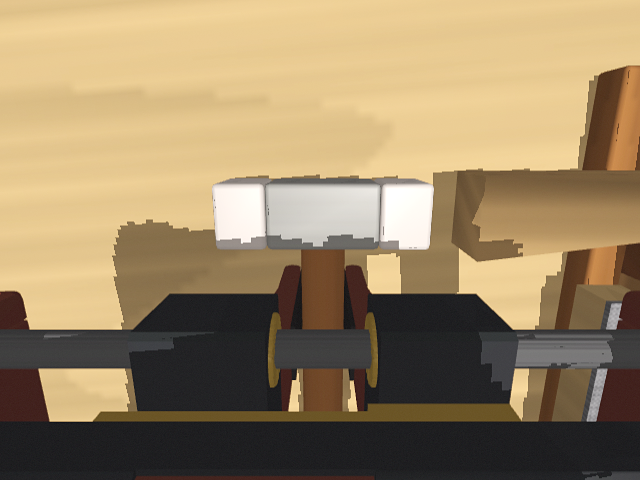

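The blow landed centred on the butt (head centre row 214, wedge centre row ~216) and it moved freely. More blows of ~9 mm each, stopping at the first resistance.

```bash
cat >> h.py <<'E'
def butt():
    c=capture("wrist");W=cloud(c);J=W[...,:2]@RA.T
    m=(W[...,2]>.043)&(W[...,2]<.0515)&(J[...,0]>.57)&(J[...,0]<.595)&(J[...,1]<ya()-.042)
    m[:,:440]=0
    return np.percentile(J[m][:,1],99.5)
E
python3 - <<'E'
from h import *
print("butt",butt(),"expected TCP contact",butt()+.0413)
y=.0696
for i in range(4):
    h,y2=blow(y-.009,y+.004,8)
    if h: print("stop"); break
    y=y2
print("butt",butt(),ya())
E
```

```text
butt 0.028052019269305364 expected TCP contact 0.06937835253219077
hit False y stop 0.0601 target 0.0606 f 0.4  t 19.28
hit False y stop 0.0504 target 0.0511 f -0.2  t 20.17
hit False y stop 0.0406 target 0.0414 f -0.7  t 21.05
hit False y stop 0.0310 target 0.0316 f 3.7  t 21.94
butt -0.01021711178206738 0.0445393381928372
```

```bash
python3 - <<'E'
from h import *
y=.0310
for i in range(4):
    h,y2=blow(y-.005,y+.006,7)
    if h: print("stop"); break
    y=y2
sleep(.2)
print("butt",butt(),ya(),current_finger_gap(),current_force())
E
```

```text
hit False y stop 0.0254 target 0.0260 f 1.5  t 22.77
hit False y stop 0.0198 target 0.0204 f 1.3  t 23.52
hit False y stop 0.0141 target 0.0148 f 1.8  t 24.26
hit False y stop 0.0085 target 0.0091 f 2.2  t 25.00
butt -0.032748050134683446 0.01992421439880403 0.018208854437420794 [ 0.54801156 -0.81595598 -2.63060459]
```

```bash
python3 - <<'E'
from h import *
y=.0085
for i in range(4):
    h,y2=blow(y-.003,y+.007,7)
    if h: print("stop"); break
    y=y2
sleep(.2)
print("butt",butt(),ya(),current_finger_gap(),current_force())
E
```

```text
hit True y stop 0.0060 target 0.0055 f 1.4  t 25.84
stop
butt -0.035313720485394426 0.015387126183858025 0.017835294563617647 [-0.08684778 -0.00649618 -3.41823592]
```

First resistance, at y = 0.0060. I'll repeat a light tap with a tight limit and see how far it advances.

```bash
python3 - <<'E'
from h import *
for i in range(2):
    h,y=blow(.0035,.0135,8)
    sleep(.2); print("butt",butt())
c=capture("side");cv2.imwrite("pics/sd8.png",cv2.resize(c["image"][225:395,250:440],(760,680)))
E
```

```text
hit True y stop 0.0054 target 0.0035 f 1.1  t 26.62
butt -0.03603133515043964
hit True y stop 0.0052 target 0.0035 f 3.6  t 27.38
butt -0.03629067270897377
```

View pics/sd8.png

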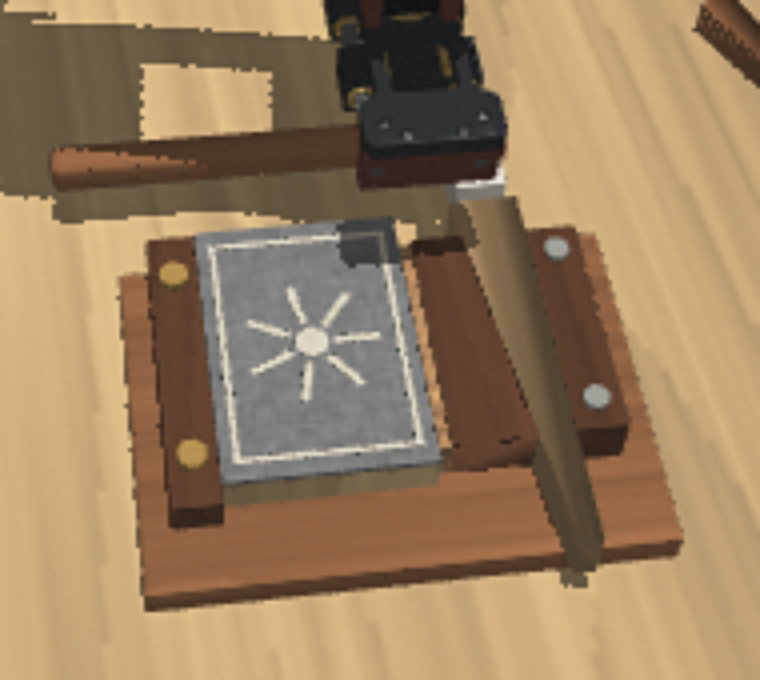

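The block is square against the fence (left) and the jaw sits on it. The taps advanced 0.7 mm, then 0.3 mm. Now a few blows at 10 N with a hard position limit.

```bash
python3 - <<'E'
from h import *
for i in range(2):
    h,y=blow(.0037,.0135,10)
    sleep(.2); print("butt",butt())
E
```

```text
hit True y stop 0.0051 target 0.0037 f 2.5  t 28.20
butt -0.03641358095212423
hit True y stop 0.0051 target 0.0037 f 4.0  t 28.97
butt -0.03650207083577614
```

```bash
python3 - <<'E'
from h import *
b0=butt()
h,y=blow(.0040,.0120,10,rate=.02)
sleep(.2); print("butt",b0,butt())
h,y=blow(.0040,.0135,11,rate=.035)
sleep(.2); print("butt",butt())
E
```

```text
hit True y stop 0.0053 target 0.0040 f 1.2  t 30.03
butt -0.03647869769130901 -0.03654743384907239
hit True y stop 0.0053 target 0.0040 f 3.1  t 30.82
butt -0.03651035170597454
```

The wedge no longer advances under 10–11 N taps. From the force and advance record I estimate about 10–17 N on the block, under 24 N. Next I draw back, lift, and check the hammer in hand above the rest.

```bash
python3 - <<'E'
from h import *
np.set_printoptions(precision=4,suppress=True)
servo_line(wpt(.06,.0),rate=.15)
servo_line(wpt(.08,.09),rate=.15)
q=quat(-9.6)
move_ptp([.5955,.3097,.08],q);sleep(.3)
c=capture("wrist");cv2.imwrite("pics/w9.png",c["image"]);W=cloud(c)
m=np.zeros((480,640),bool);m[160:252,205:440]=1;m&=(W[...,2]>.10)
P=W[m];z=np.median(P[:,2]);T=P[abs(P[:,2]-z)<.004];r=cv2.minAreaRect((T[:,:2]*1000).astype(np.float32))
A=np.c_[T[:,:2],np.ones(len(T))]
print("head top",z,r,"plane",np.linalg.lstsq(A,T[:,2],rcond=None)[0],current_position(),current_finger_gap(),current_force(),current_clock())
E
```

```text
head top 0.13708881561193842 ((632.6435546875, 302.6046142578125), (84.29300689697266, 27.65480613708496), 80.32160949707031) plane [-0.0106  0.002   0.1432] [0.5958 0.3088 0.0802] 0.01755891387195894 [ 0.2498  0.2897 -3.0781] 33.7417
```

View pics/w9.png

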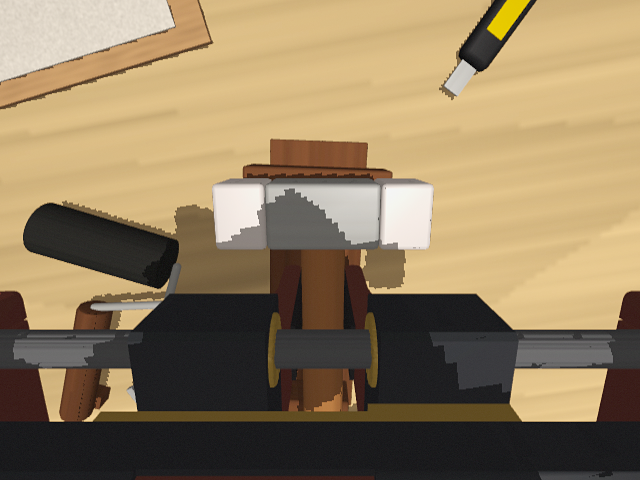

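The hammer hasn't slipped: its head is within 1 mm of its original xy, yaw unchanged. Lowering.

```bash
python3 - <<'E'
from h import *
np.set_printoptions(precision=4,suppress=True)
p=[.5955,.3101]
servo_line([*p,.015],rate=.12)
print(servo_line([*p,-.002],rate=.03,contact_N=2),current_position(),current_force(),current_clock())
move_gripper(.045);print(current_finger_gap(),current_force())
servo_line([*p,.09],rate=.12)
move_ptp([.53,.32,.19],quat(-9.6));sleep(.3)
c=capture("wrist");cv2.imwrite("pics/w10.png",c["image"]);W=cloud(c)
m=(W[...,2]>.05)&(W[...,0]>.612)&(W[...,0]<.66)&(abs(W[...,1]-.304)<.06)
T=W[m];print("head",np.median(T[:,2]),cv2.minAreaRect((T[:,:2]*1000).astype(np.float32)))
c=capture("side");cv2.imwrite("pics/sd10.png",c["image"]);print(current_clock(),current_force())
V=cloud(c)
for q in("print_block","jaw"):
    d=silhouettes("side",q)
    if d:
        P=V[d[0]["region"]];P=P[P[:,2]>.038];print(q,d[0]["xy"],cv2.minAreaRect((P[:,:2]*1000).astype(np.float32)))
E
```

```text
True [ 0.5953  0.31   -0.001 ] [-1.2916 -0.9095  4.3337] 34.9667
0.044950609448880616 [-0.0834  0.0892  0.6888]
head 0.05588921308989686 ((628.2860717773438, 304.6613464355469), (84.09415435791016, 34.642799377441406), 80.2282943725586)
37.45 [ 0.5651  0.2608 -0.1861]
print_block [327.4, 317.2] ((474.4061584472656, -147.1385498046875), (142.77255249023438, 101.33870697021484), 86.24588012695312)
jaw [363.5, 317.5] ((544.9718627929688, -159.15122985839844), (118.84246826171875, 43.46707534790039), 87.1217041015625)
```

View pics/w10.png

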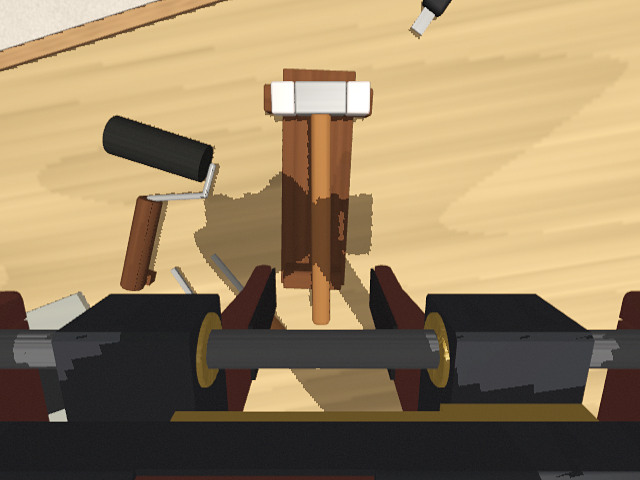

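View pics/sd10.png

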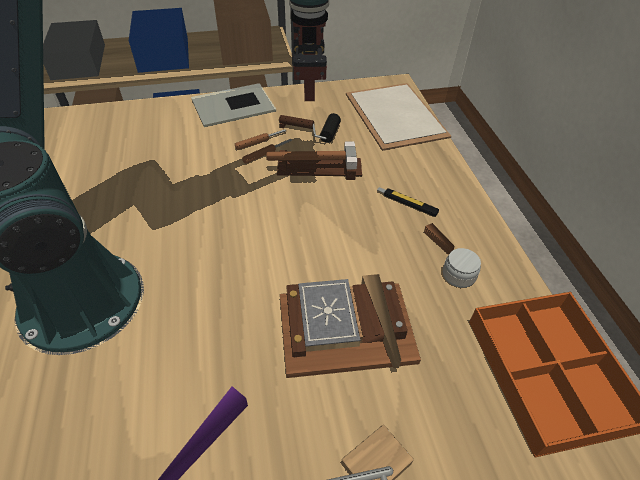

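The hammer lies on its rest (head at (320,98) in the wrist picture) and the gripper is clear. The block is square: 86.2° measured against the jig's 85.3°, so about 0.016 rad off. The other things look unmoved. Handing in.

```bash
python3 - <<'E'
from h import *
close_job();print(current_clock())
E
```

```text
the job is handed in; nothing more can be done
the job is handed in; nothing more can be done
```

I drove the wedge in about 75 mm with separate light hammer blows, laid the hammer back on its rest, and handed the job in at about 37 s.

**First grasp:** it closed on nothing. The camera depth showed the fingertips about 29 mm higher than the reported tool position, so I corrected for that and the second grasp held (18 mm gap).

**Tightness:** the wedge slid freely at first, then met resistance. It no longer moved measurably (less than 0.1 mm) under the last taps at 10–11 N. I could not measure the jaw's force on the block. From the force and advance record I estimate 10–17 N, between the 6 N needed and the 24 N that would crush it.

**Last checks:**
- **Hammer:** it is back on its rest within a few mm of its place, at about the same angle, and released with the gripper clear.
- **Block:** it measured about 0.016 rad off square, against the 0.04 limit, and sits against the fence.
- **Other things:** they look unmoved in the pictures.

The scene and side cameras disagreed by about 6 mm, so I took the working positions from the wrist camera.

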